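# Raise the infeed gate and push the blank home

### The job

Reach under the free end of the lowered gate arm and push it up past its balance point so that it stays fully raised by itself. Then push the flat black block lying on the near side of the gate along the plate, through the open gate, until its long side rests flat against the dark steel fence on the far side. Only push: do not take the arm or the block between the fingers, do not lift the block, and leave the counterweight and everything else alone.

Things in the scene. Friction and masses are not known exactly. Their poses are not given: they have to be found in the camera images.
- bed: aluminium plate with a grid of small holes, 340 (x) x 480 (y) x 12 mm, fixed on the table, turned by up to 0.2 rad. Origin: centre of its underside; x away from the robot to the fence, y left, z up. In its frame (mm): top at z 12, gate hinge at (-30, 140, 107), fence face at x 125; gate tower at x -66..6, y 107..173, 129 high, with a rest block under the arm at y 87..103 and a stop block to its left
- gate (a joint): angle of the counterweighted gate arm about its hinge, which lies along the bed's x: 0 = down and level on its rest, 1.6 = fully raised (upright, on its stop). Below its balance point, at about 0.77 (0.65 to 0.9), it sinks back to 0 when let go; beyond it, it goes on by itself to 1.6 within about 3 s. When down it needs about 2 to 3 N upward at gate_push, less as it rises
- gate_hinge (a point): hinge point of the gate arm, on its tube's axis; fixed, axes as the bed's. The arm points from here along the bed's -y when down, 95 mm above the bed's top, and straight up when raised. A 3 mm drop plate hangs below it, 90 to 190 mm from the hinge, down to 12 mm above the bed; it swings with the arm and, when raised, sticks out 83 mm to the right
- gate_push (a point): point on the axis of the arm's plain steel tube (18 mm diameter, ending 290 mm from the hinge) 245 mm from the hinge; moves with the arm. The tube is free below from 190 to 290 mm, so fingers can go under it. Axes: y along the tube to the hinge, z square to it (up when the arm is down), x as the bed's
- weight: the gate's counterweight, a dark steel drum of 66 mm diameter and 36 mm length, carried by the arm; its centre (the origin) is 55 mm above the hinge when the arm is down and swings out to the left as the arm rises. Not to be touched
- fence_face (a point): foot of the middle of the fence's near face, where the block is to come to rest: the fence is a dark steel bar along the bed's y, 190 mm long, 16 mm above the bed; axes as the bed's
- blank: plain block of black anodised aluminium, 60 (x) x 90 (y) x 20 mm, 0.29 kg (0.2 to 0.4), lying loose on the bed on the robot's side of the gate, long side roughly along the gate (yaw up to 0.25 rad off the bed's). Origin: centre of its underside. It slides on the bed under a light push of a few newtons
- lens_cap: upright open black plastic lens cap (cup), 54 mm across, 42 mm high, standing on the bed by the gate tower; origin: centre of its underside. To be left alone
- plates: flat stack of small steel plates, 40 x 60 x 12 mm, on the bed near the far left corner; origin: centre of its underside. To be left alone
- tin: small round aluminium jar, 38 mm across, 32 mm high, on the bed near its right edge; origin: centre of its underside. To be left alone
- mug: white mug, 80 mm across, 95 mm high, on the table left of the bed; origin: centre of its underside. To be left alone
- screwdriver: screwdriver lying on the table left of the bed; origin at the middle of its underside. To be left alone
- cleaner: white plastic bottle, 64 mm across, 170 mm high, on the table right of the bed; origin: centre of its underside. To be left alone
- tape: roll of paper tape lying flat, 90 mm across, 24 mm high, on the table right of the bed; origin: centre of its underside. To be left alone
Not all that is in view belongs to the job. Leave any yellow look-alike of the blank alone.

How it is judged:
On the way, in this order (a step that is already met when the one before it is completed fails the run):
1. the gate arm is fully raised (value of joint gate above 1.5 rad), for 0.3 s.
2. the block has been pushed flat against the fence (value of joint gate above 1.5 rad and x of blank in the frame of fence_face above -0.0345 m and angle between the x axis of blank and the x axis of bed, either way round below 0.07 rad and y of blank in the frame of fence_face between -0.08 and 0.08 m and angle between blank's own z axis and vertical below 0.05 rad and height (world z) of blank below 0.016 m), for 0.2 s.
At the end, for the whole second after the job is handed in: The gate arm stays above 1.5 rad by itself, and the block lies flat and at rest on the bed with its long side against the fence (within 4.5 mm, turned less than 0.07 rad, its middle within 80 mm of the fence's middle) (all of step 2 and velocity of joint gate below 0.05 rad/s and linear speed of blank below 0.02 m/s); the robot touches nothing.
It fails at once if the counterweight is touched (contact force between weight and anything else above 0.5 N).
It fails at once if the gate arm is taken between the fingers (x of the grasp point in the frame of gate_push between -0.01 and 0.01 m and z of the grasp point in the frame of gate_push between -0.01 and 0.01 m and y of the grasp point in the frame of gate_push between -0.05 and 0.22 m).
It fails at once if the block is taken between the fingers (x of the grasp point in the frame of blank between -0.026 and 0.026 m and y of the grasp point in the frame of blank between -0.041 and 0.041 m and z of the grasp point in the frame of blank between -0.01 and 0.028 m).
It fails at once if the block is lifted or tipped (height (world z) of blank above 0.02 m or angle between blank's own z axis and vertical above 0.25 rad).
It fails at once if a bystander is moved by more than 15 mm (distance of any of lens_cap, plates, tin, mug, screwdriver, cleaner, tape from where it was at the start of the episode above 0.015 m).
It also fails if it takes over 54 s, if anything falls off the work surface, if the arm or the gripper's body presses on something with over 40 N, if the wrist force passes 120 N, or if a joint passes its speed limit or range.

### The arm

A 6-joint arm with a two-finger parallel gripper is mounted at the origin on the work surface. World frame = base frame: x ahead of the robot, y to its left, z up, the work surface at z = 0. Lengths are in m, angles in rad, forces in N, time in s.
With the tool pointing down it reaches from about 0.3 to 0.875 m from the base axis. Payload 6.4 kg.
Tool frame: the origin (TCP) lies at the centre of the arm's flange, where the gripper is bolted on; the fingertips stand 173 mm ahead of it and the grasp point (between the pads) lies ctrl.grip_point_offset ahead of it (ctrl.grip_point_offset is the distance from the TCP to the grasp point, in m); z points along the fingers, y is the direction in which the jaws open and shut (so a half turn about z gives the same grasp; the last joint's range is limited). The gripper opens to 85 mm and grips with 20 to 120 N. Pads are 22 mm wide; open, the fingers measure 114 mm over their backs; the gripper's body (76 mm by 85 mm) begins 54 mm behind the grasp point. The pads swing forward as they close: fully open they stand 13 mm farther back than shut.
Start: joints at [0.998, 0.181, 1.607, -0, 1.354, -0.206], TCP at [0.206, 0.537, 0.405] pointing down, gripper open.
Joint ranges: [-2.99, 2.99], [-0.89, 2.07], [0.3, 2.58], [-1.14, 4.28], [0, 2.63], [-3.12, 3.12]. Speed limits (rad/s): [2.57, 2.57, 3.01, 3.14, 3.14, 3.14].

### API

Orientations are given as a unit quaternion [w, x, y, z].
In Python, from bench import ctrl, cams, boxes_of, landmark_of gives the robot as it stands.
- The arm moves only by the shell command python3 -m handwheel 'ROWS'. ROWS is JSON, a list of rows, each an object with "offset": the shift along the tool's x, y, z in m, a list of three; "spin": the turn about the tool's z in degrees; "grip": the opening, from 0 (shut) to 1 (fully open). A call has 1 to 20 rows; each row is the pose to reach, as a shift and turn from the pose commanded when the call began, along the tool's axes at that moment; what a row does not reach only later rows make up. A row lasts 1/8 s, in which the tool goes at most 62.5 mm and 10.7 degrees, less where a joint would pass 70% of its speed; a pose out of reach is approached as far as the arm can. A call with a gripper value outside its range is refused whole. The fingers move at their own pace and stop on an object; the grip force is fixed at half the most. Time passes only in rows, so rows that repeat a pose let the fingers close. It gives the time, the measured TCP pose, the force and the opening at its end, in the units of the state.
- ctrl.get_obs(): the state, without advancing time (a new reading comes with each control period).
- cams.camera(name): name is "scene" or "top"; returns a dict with "color" (400x640x3 uint8, red, green, blue), "camera_matrix" (3x3 intrinsics, pixels), "distortion" ([k1, k2, p1, p2, k3] as OpenCV has them; the pictures are not rectified), "view" (4x4, takes a point from world to camera coordinates). Camera axes: x right, y up, looking along -z (the intrinsics and any distortion apply to the point x, -y, -z); pixel columns grow to the right and rows downward; lengths in m; the calibration is good to about 2 mm. A picture is of the moment at which its call begins. There is no depth.
- ctrl.hand_in(): hands the job in, once; it reports no verdict.
Trained networks look in a picture, given as the dict that the camera call returned (one of the last four; its "shot" number tells which), for a name from the list of things; names that differ only in an ending like _2 or _b are one class to them, and where a whole thing is asked for, a point or a joint stands for the part that bears it (a point fixed in the world has none). Each returns a list of dicts, best first, with "confidence" (0 to 1); they miss things now and then, are a little off and sometimes report something else, mostly with a low value. They report only what shows in the picture. A call takes as long as a camera call. They do not tell look-alikes from the thing itself.
- boxes_of(picture, thing): "uv" ([column, row] in pixels, amid what is visible of it).
- landmark_of(picture, thing): "uv" ([column, row] in pixels: a listed point, or the origin of a listed thing).
The state is a dict: "time_s": time; "q": joint angles; "dq": joint speeds; "joint_efforts": joint torques, N m; "eef_pos": TCP position; "eef_rot": TCP orientation; "wrist_force": force on the tool from outside, world axes, zero at the start; "torque": the same for the moment, N m; "opening": opening from 0.0 (shut) to 1.0 (fully open).
Only numpy, scipy, OpenCV 4.12 (cv2) and the standard library are available. Lean on these libraries where they do the work, as an engineer would, in place of code of your own. Each camera call takes 0.05 s, during which the arm holds its last target.

## Working session

There is one attempt and no reset: what is moved stays moved. The work goes in short steps, Python scripts to look and compute and a shell command to move; the robot and the scene stay as the last step left them, time stands still between calls to the robot, and variables do not carry over. Pictures are saved under pics/ and viewed, and the job is handed in when it is done.

```bash
ls; mkdir -p pics
cat > h.py <<'E'
import numpy as np, cv2
from bench import ctrl, cams, boxes_of, landmark_of
def snap(n,f):
    p=cams.camera(n); cv2.imwrite('pics/'+f,p['color'][:,:,::-1]); return p
def ray(p,uv):
    K=np.array(p['camera_matrix']);D=np.array(p['distortion'],float);V=np.array(p['view'])
    u=cv2.undistortPoints(np.array([[uv]],float),K,D)[0,0]
    d=np.array([u[0],-u[1],-1.]);R=V[:3,:3]
    return -R.T@V[:3,3], R.T@d
def atz(p,uv,z):
    o,d=ray(p,uv); return o+d*(z-o[2])/d[2]
def proj(p,X):
    K=np.array(p['camera_matrix']);D=np.array(p['distortion'],float);V=np.array(p['view'])
    c=(V[:3,:3]@np.atleast_2d(X).T).T+V[:3,3]; c=c*[1,-1,-1]
    return cv2.projectPoints(c,np.zeros(3),np.zeros(3),K,D)[0][:,0]
def tri(o1,d1,o2,d2):
    A=np.stack([d1,-d2],1); s=np.linalg.lstsq(A,o2-o1,rcond=None)[0]
    a=o1+s[0]*d1;b=o2+s[1]*d2; return (a+b)/2,np.linalg.norm(a-b)
E
python3 - <<'E'
from h import *
a=snap('scene','s1.png');b=snap('top','t1.png')
print(ctrl.get_obs(),ctrl.grip_point_offset)
for t in ['gate_hinge','gate_push','fence_face','blank','weight','lens_cap','plates','tin','mug','cleaner','tape','screwdriver','bed']:
  for n,p in (('s',a),('t',b)):
    print(t,n,[(np.round(x['uv'],1).tolist(),round(x['confidence'],2)) for x in landmark_of(p,t)[:3]])
E
```

```text
pics
{'time_s': 0.1, 'q': array([ 9.97728139e-01,  1.81469548e-01,  1.60795476e+00, -1.47845658e-05,
        1.35378465e+00, -2.06287661e-01]), 'dq': array([-4.30911508e-06,  7.28469248e-04, -3.34160163e-03,  1.23185451e-03,
        2.11973487e-04, -7.17423694e-04]), 'joint_efforts': array([ 3.07265154e-04, -4.45874226e+01, -3.52244353e+01, -4.03304412e-04,
        4.07006228e-03, -5.73274761e-07]), 'eef_pos': array([0.20604724, 0.53655576, 0.40384984]), 'eef_rot': array([-3.00332006e-04,  1.82362397e-01,  9.83231053e-01, -7.50306103e-04]), 'wrist_force': array([ 0.33377923,  0.46657577, -0.40628271]), 'torque': array([-0.00053259, -0.04937079, -0.00307456]), 'opening': 0.9988510682433531} 0.1547
gate_hinge s [([342.1, 199.9], 0.95)]
gate_hinge t [([289.7, 192.9], 0.56)]
gate_push s [([294.8, 247.5], 0.84), ([276.2, 256.3], 0.58), ([379.6, 241.6], 0.25)]
gate_push t [([359.6, 197.5], 0.66)]
fence_face s []
fence_face t [([343.9, 163.0], 0.93)]
blank s [([276.0, 255.1], 0.75), ([381.0, 244.0], 0.68), ([277.7, 200.8], 0.62)]
blank t [([350.6, 223.8], 0.95), ([378.2, 267.6], 0.79), ([275.3, 262.3], 0.79)]
weight s [([339.7, 188.2], 0.75)]
weight t [([287.4, 193.9], 0.67)]
lens_cap s [([305.8, 223.2], 0.59)]
lens_cap t [([300.4, 224.5], 0.56)]
plates s [([377.0, 243.2], 0.72)]
plates t [([298.4, 162.7], 0.74), ([348.5, 165.8], 0.41)]
tin s [([306.7, 313.3], 0.48)]
tin t [([385.1, 176.4], 0.66)]
mug s [([388.2, 183.3], 0.86), ([341.7, 168.4], 0.42)]
mug t [([203.0, 191.8], 0.85)]
cleaner s [([234.6, 381.5], 0.81)]
cleaner t [([203.2, 189.6], 0.49)]
tape s [([179.1, 341.9], 0.94)]
tape t [([438.0, 232.3], 0.49)]
screwdriver s [([340.8, 170.4], 0.53)]
screwdriver t [([203.4, 242.0], 0.63)]
bed s [([324.3, 258.1], 0.94)]
bed t [([331.3, 192.8], 0.76), ([299.4, 163.2], 0.53)]
```

View pics/s1.png

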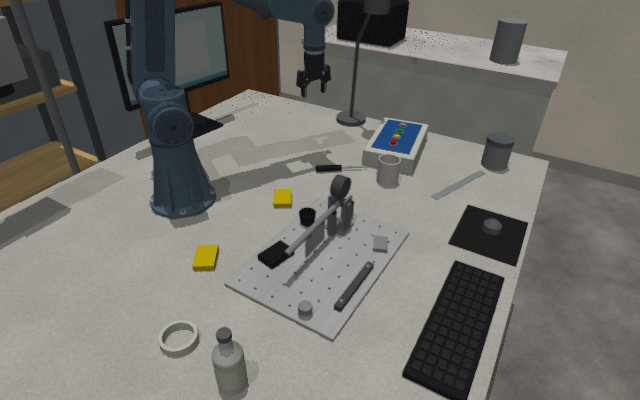

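View pics/t1.png

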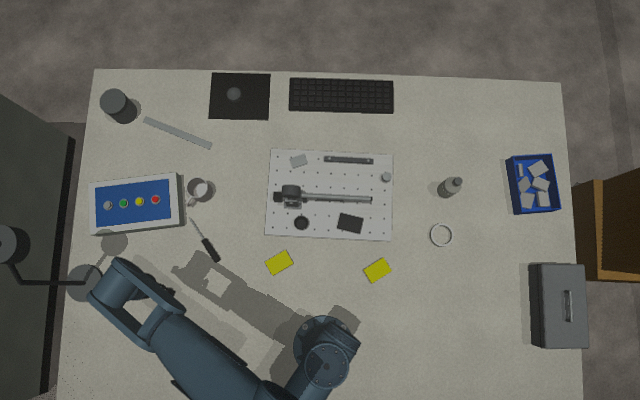

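Run:
```python
import cv2
t=cv2.imread('pics/t1.png')[130:290,230:450]; cv2.imwrite('pics/t1z.png',cv2.resize(t,None,fx=3.6,fy=3.6,interpolation=cv2.INTER_CUBIC))
t=cv2.imread('pics/s1.png')[130:340,160:440]; cv2.imwrite('pics/s1z.png',cv2.resize(t,None,fx=2.8,fy=2.8,interpolation=cv2.INTER_CUBIC))
```

```text
(no output)
```

View pics/t1z.png

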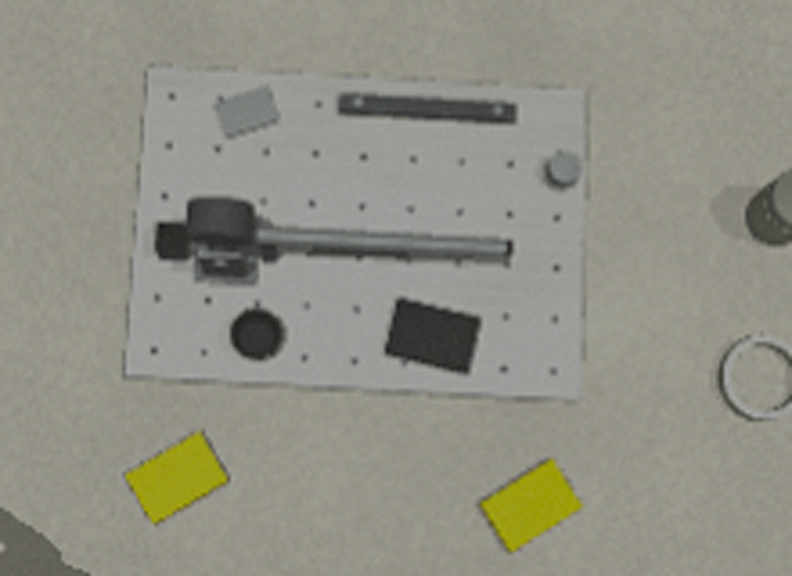

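View pics/s1z.png

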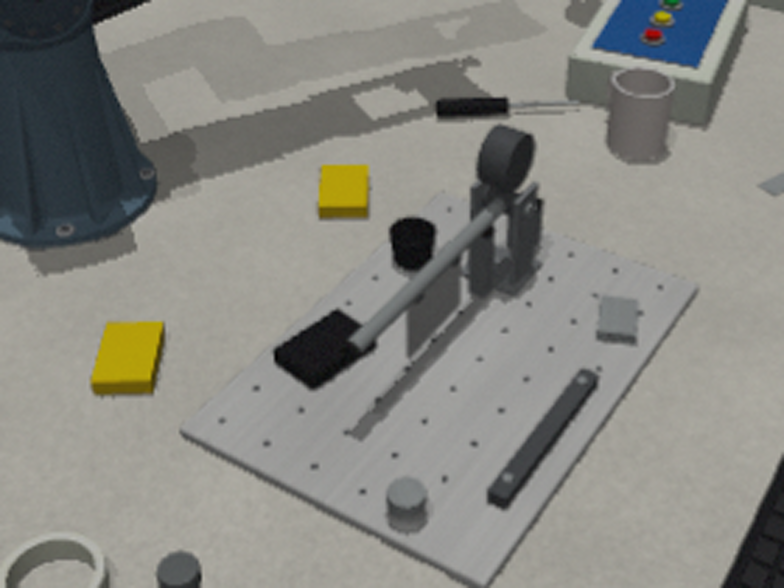

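```bash
cat > pose.py <<'E'
from h import *
from scipy.optimize import least_squares
def bedT(v):
    c,s=np.cos(v[2]),np.sin(v[2]); T=np.eye(4);T[:2,:2]=[[c,-s],[s,c]];T[:2,3]=v[:2];return T
E
python3 - <<'E'
from pose import *
a=cams.camera('scene');b=cams.camera('top')
tz=lambda u,v:(u/3.6+230-.36,v/3.6+130-.36); sz=lambda u,v:(u/2.8+160-.32,v/2.8+130-.32)
C={'fl':(.17,.24,.012),'fr':(.17,-.24,.012),'nr':(-.17,-.24,.012),'nl':(-.17,.24,.012)}
ob=[(b,C['fl'],tz(148,67)),(b,C['fr'],tz(586,91)),(b,C['nr'],tz(579,397)),(b,C['nl'],tz(126,375)),
(a,C['nr'],sz(183,432)),(a,C['fr'],sz(483,583)),(a,C['fl'],sz(697,288)),
(b,(-.03,.14,.107),(289.7,192.9)),(b,(-.03,-.105,.107),(359.6,197.5)),(b,(.125,0,.012),(343.9,163)),
(a,(-.03,.14,.107),(342.1,199.9)),(a,(-.03,-.105,.107),(294.8,247.5))]
def f(v):
    T=bedT(v); return np.concatenate([proj(p,(T@np.r_[x,1])[:3])[0]-u for p,x,u in ob])
r=least_squares(f,[.6,.05,0],loss='soft_l1')
print(r.x); print(np.round(f(r.x).reshape(-1,2),1).tolist())
T=bedT(r.x); np.save('bed.npy',r.x)
for n,x in dict(hinge=(-.03,.14,.107),push=(-.03,-.105,.107),fence=(.125,0,.012),end=(-.03,-.15,.107)).items(): print(n,(T@np.r_[x,1])[:3])
# blank top corners from top zoom
cs=[atz(b,tz(*q),.032) for q in [(398,297),(481,317),(469,375),(386,355)]]
iT=np.linalg.inv(T)
L=[(iT@np.r_[c,1])[:3] for c in cs]; print('blank bed',np.round(L,4).tolist(),np.mean(L,0))
print(np.mean(cs,0), np.linalg.norm(cs[0]-cs[1]),np.linalg.norm(cs[1]-cs[2]))
d=L[0]-L[1]+L[3]-L[2]; print('yaw rel bed',np.arctan2(-d[0],d[1]))
m=np.mean([(iT@np.r_[c,1])[:3] for c in [atz(b,tz(257,331),.054)]],0);print('cap',m)
print('tin',iT@np.r_[atz(b,tz(563,168),.044),1])
E
```

```text
[ 0.56777407 -0.01139169 -0.03101373]
[[-0.5, -1.3], [0.6, -0.9], [0.4, 0.9], [-1.2, 0.0], [-1.7, -1.1], [0.9, 1.9], [1.6, -0.8], [1.5, 0.9], [-0.4, 0.1], [-12.7, -1.5], [-2.0, 2.2], [-0.5, -0.7]]
hinge [0.54212972 0.12947125 0.107     ]
push [ 0.53453258 -0.11541093  0.107     ]
fence [ 0.69271396 -0.01526778  0.012     ]
end [ 0.53313718 -0.16038929  0.107     ]
blank bed [[-0.0746, -0.043, 0.032], [-0.0908, -0.1303, 0.032], [-0.1519, -0.1201, 0.032], [-0.1359, -0.0334, 0.032]] [-0.11329712 -0.08171551  0.032     ]
[ 0.45199754 -0.0895547   0.032     ] 0.08878825137014258 0.06203092068763648
yaw rel bed -0.18307423460943917
cap [-0.12134931  0.10046212  0.054     ]
tin [ 0.07057931 -0.2098907   0.044       1.        ]
```

Run:
```python
import cv2
t=cv2.imread('pics/s1.png')[0:110,270:360]; cv2.imwrite('pics/g.png',cv2.resize(t,None,fx=5.4,fy=5.4,interpolation=cv2.INTER_CUBIC))
```

```text
(no output)
```

View pics/g.png

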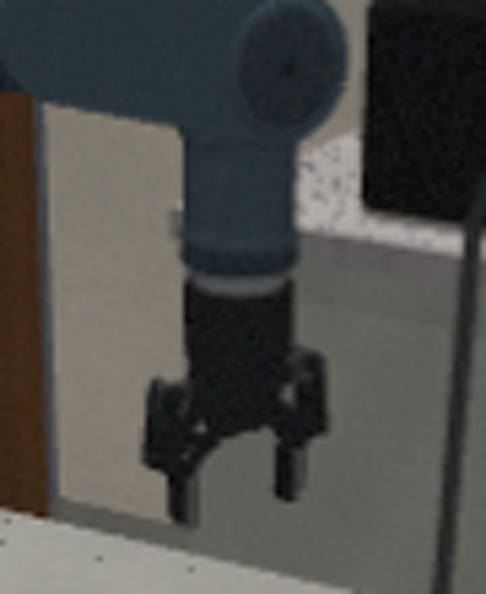

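```bash
cat >> pose.py <<'E'
from scipy.spatial.transform import Rotation as Ro
bed=np.load('bed.npy') if __import__('os').path.exists('bed.npy') else None
def st():
    o=ctrl.get_obs(); R=Ro.from_quat(np.r_[o['eef_rot'][1:],o['eef_rot'][0]]).as_matrix()
    B=np.linalg.inv(bedT(bed)); pb=(B@np.r_[o['eef_pos'],1])[:3]
    ang=np.degrees(np.arctan2(R[1,1],R[0,1]))-90-np.degrees(bed[2])
    print('t',round(o['time_s'],2),'bed',np.round(pb,4),'spin err(deg, world ccw of tool y vs bed y)',round(ang,2),'F',np.round(B[:3,:3]@o['wrist_force'],1),'op',round(o['opening'],2),'tilt',np.round(R[:,2],4))
    return o,R
def off(tb):
    o,R=st(); tw=(bedT(bed)@np.r_[tb,1])[:3]; print('tool offset',np.round(R.T@(tw-o['eef_pos']),4))
E
python3 - <<'E'
from pose import *
off([-.09,-.105,.30])
b=cams.camera('top'); tz=lambda u,v:(u/3.6+230-.36,v/3.6+130-.36)
iT=np.linalg.inv(bedT(bed))
for q in [(340,108),(517,117),(428,123)]: print(iT@np.r_[atz(b,tz(*q),.02),1])
E
```

```text
t 1.5 bed [-0.3784  0.5367  0.4047] spin err(deg, world ccw of tool y vs bed y) -19.24 F [ 0.8 -0.7 -0. ] op 1.0 tilt [ 0.  0. -1.]
tool offset [-0.4837 -0.5108  0.1047]
[0.12873689 0.02788279 0.02       1.        ]
[ 0.13003952 -0.16258425  0.02        1.        ]
[ 0.11766955 -0.06717988  0.02        1.        ]
```

```bash
python3 -m handwheel '[{"offset":[-0.15,-0.16,0],"spin":-8,"grip":0},{"offset":[-0.15,-0.16,0],"spin":-15,"grip":0},{"offset":[-0.3,-0.32,0],"spin":-19.2,"grip":0},{"offset":[-0.3,-0.32,0],"spin":-19.2,"grip":0},{"offset":[-0.484,-0.511,0],"spin":-19.2,"grip":0},{"offset":[-0.484,-0.511,0],"spin":-19.2,"grip":0},{"offset":[-0.484,-0.511,0],"spin":-19.2,"grip":0},{"offset":[-0.484,-0.511,0],"spin":-19.2,"grip":0},{"offset":[-0.484,-0.511,0.05],"spin":-19.2,"grip":0},{"offset":[-0.484,-0.511,0.105],"spin":-19.2,"grip":0},{"offset":[-0.484,-0.511,0.105],"spin":-19.2,"grip":0},{"offset":[-0.484,-0.511,0.105],"spin":-19.2,"grip":0},{"offset":[-0.484,-0.511,0.105],"spin":-19.2,"grip":0},{"offset":[-0.484,-0.511,0.105],"spin":-19.2,"grip":0}]'
python3 - <<'E'
from pose import *
a=snap('scene','s2.png');off([-.06,-.105,.25])
E
```

```text
time_s: 3.3
eef_pos: [0.4746, -0.1135, 0.2999]
eef_rot: [-0.0, 0.016, 1.0, 0.0]
wrist_force: [-0.3, 0.2, 0.2]
opening: 0.001
t 3.35 bed [-0.0899 -0.1046  0.3003] spin err(deg, world ccw of tool y vs bed y) -0.0 F [-0.6 -0.4  0.1] op 0.0 tilt [ 6.e-04 -1.e-04 -1.e+00]
tool offset [-0.0298 -0.0004  0.0503]
```

View pics/s2.png

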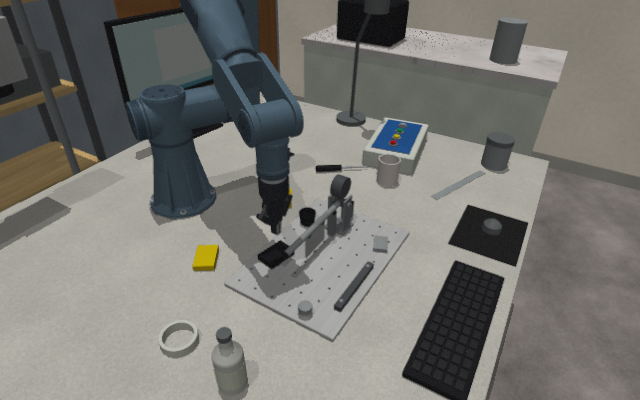

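The gripper (tip near 278,232) hangs on the near side of the tube (end at 290,250), above the black block. I'm lowering it beside the tube and then easing against it.

```bash
python3 -m handwheel '[{"offset":[-0.02,0,0.05],"spin":0,"grip":0},{"offset":[-0.02,0,0.05],"spin":0,"grip":0},{"offset":[-0.03,0,0.05],"spin":0,"grip":0},{"offset":[-0.034,0,0.05],"spin":0,"grip":0},{"offset":[-0.038,0,0.05],"spin":0,"grip":0},{"offset":[-0.038,0,0.05],"spin":0,"grip":0}]'
python3 - <<'E'
from pose import *
st()
E
```

```text
time_s: 4.1
eef_pos: [0.5124, -0.1151, 0.251]
eef_rot: [-0.0, 0.016, 1.0, -0.0]
wrist_force: [-6.0, 0.1, 4.6]
opening: 0.002
t 4.1 bed [-0.0521 -0.1053  0.251 ] spin err(deg, world ccw of tool y vs bed y) -0.02 F [-6.  -0.   4.6] op 0.0 tilt [-1.e-03 -6.e-04 -1.e+00]
```

```bash
python3 -m handwheel '[{"offset":[-0.002,0,0],"spin":0,"grip":0},{"offset":[-0.003,0,-0.006],"spin":0,"grip":0},{"offset":[-0.003,0,-0.012],"spin":0,"grip":0},{"offset":[-0.003,0,-0.018],"spin":0,"grip":0},{"offset":[-0.003,0.001,-0.024],"spin":0,"grip":0}]'
python3 - <<'E'
from pose import *
snap('scene','s3.png');st()
E
```

```text
time_s: 4.72
eef_pos: [0.5135, -0.114, 0.2731]
eef_rot: [-0.004, 0.016, 1.0, 0.0]
wrist_force: [-11.2, -2.6, -1.9]
opening: 0.004
t 4.78 bed [-0.051  -0.1042  0.2737] spin err(deg, world ccw of tool y vs bed y) -0.02 F [-11.8  -2.   -1. ] op -0.0 tilt [-7.4e-03  4.0e-04 -1.0e+00]
```

Run:
```python
import cv2
t=cv2.imread('pics/s3.png')[130:340,160:440]; cv2.imwrite('pics/s3z.png',cv2.resize(t,None,fx=2.8,fy=2.8,interpolation=cv2.INTER_CUBIC))
```

```text
(no output)
```

View pics/s3z.png

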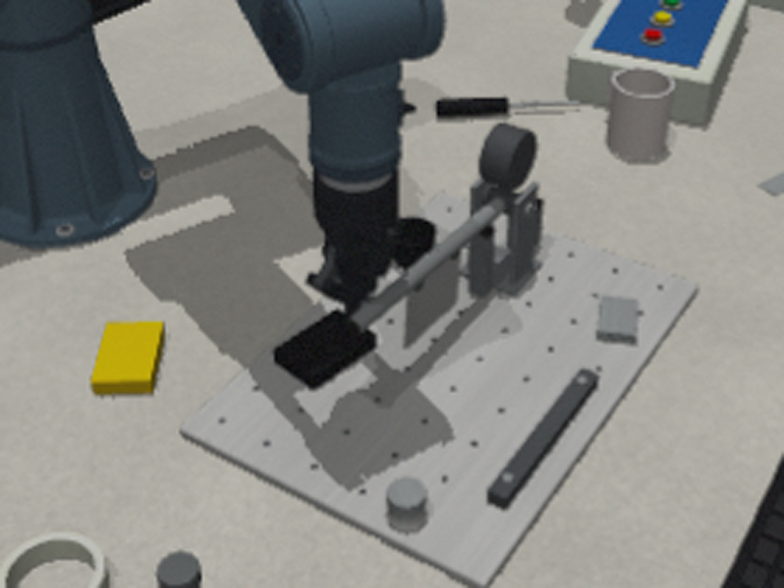

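```bash
cat >> pose.py <<'E'
def theta(f=None):
    from scipy.optimize import minimize_scalar
    o=[]
    for n in ('scene','top'):
        p=snap(n,f[0 if n=='scene' else 1]) if f else cams.camera(n)
        L=[x for x in landmark_of(p,'gate_push') if x['confidence']>.3]
        g=np.linspace(-.05,1.65,341); T=bedT(bed)
        X=[(T@[-.03,.14-.245*np.cos(t),.107+.245*np.sin(t),1])[:3] for t in g]; P=proj(p,np.array(X))
        for x in L:
            d=np.linalg.norm(P-x['uv'],axis=1); i=d.argmin(); o.append((n,np.round(x['uv'],0).tolist(),round(x['confidence'],2),round(g[i],3),'res',round(d[i],1)))
    print(o)
E
python3 - <<'E'
from pose import *
st();theta();st()
E
```

```text
t 4.78 bed [-0.051  -0.1042  0.2737] spin err(deg, world ccw of tool y vs bed y) -0.02 F [-11.8  -2.   -1. ] op -0.0 tilt [-7.4e-03  4.0e-04 -1.0e+00]
[('scene', [298.0, 241.0], 0.92, np.float64(0.085), 'res', np.float64(3.2))]
t 4.97 bed [-0.0511 -0.1043  0.273 ] spin err(deg, world ccw of tool y vs bed y) -0.02 F [-11.2  -2.9  -1.2] op -0.0 tilt [-7.3e-03  5.0e-04 -1.0e+00]
```

```bash
python3 -m handwheel '[{"offset":[-0.001,0.001,-0.01],"spin":0,"grip":0},{"offset":[-0.001,0.003,-0.02],"spin":0,"grip":0},{"offset":[-0.001,0.005,-0.031],"spin":0,"grip":0},{"offset":[-0.001,0.007,-0.042],"spin":0,"grip":0},{"offset":[-0.001,0.01,-0.053],"spin":0,"grip":0},{"offset":[-0.001,0.014,-0.064],"spin":0,"grip":0},{"offset":[-0.001,0.018,-0.075],"spin":0,"grip":0},{"offset":[-0.001,0.023,-0.087],"spin":0,"grip":0},{"offset":[-0.001,0.029,-0.099],"spin":0,"grip":0}]'
python3 - <<'E'
from pose import *
st();theta(['s4.png','t4.png']);st()
E
```

```text
time_s: 6.1
eef_pos: [0.5148, -0.0844, 0.3714]
eef_rot: [-0.005, 0.016, 1.0, 0.001]
wrist_force: [-14.4, 1.7, -2.5]
opening: 0.006
t 6.1 bed [-0.0507 -0.0746  0.3714] spin err(deg, world ccw of tool y vs bed y) -0.05 F [-14.5   1.3  -2.5] op 0.01 tilt [-0.0107  0.0023 -0.9999]
[('scene', [304.0, 204.0], 0.78, np.float64(0.515), 'res', np.float64(3.0)), ('scene', [231.0, 380.0], 0.39, np.float64(-0.05), 'res', np.float64(144.5))]
t 6.3 bed [-0.0507 -0.0745  0.3715] spin err(deg, world ccw of tool y vs bed y) -0.02 F [-15.1   0.7  -1.8] op -0.0 tilt [-0.0102  0.0019 -0.9999]
```

View pics/s4.png

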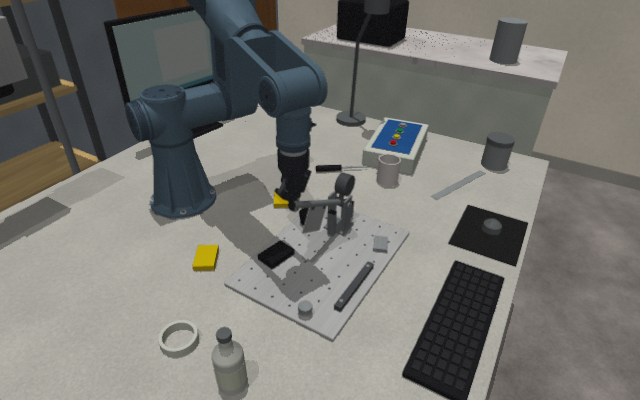

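```bash
python3 -m handwheel '[{"offset":[-0.001,0.004,-0.01],"spin":0,"grip":0},{"offset":[-0.001,0.01,-0.02],"spin":0,"grip":0},{"offset":[-0.001,0.017,-0.031],"spin":0,"grip":0},{"offset":[-0.001,0.024,-0.042],"spin":0,"grip":0},{"offset":[-0.001,0.032,-0.053],"spin":0,"grip":0},{"offset":[-0.001,0.041,-0.063],"spin":0,"grip":0},{"offset":[-0.001,0.05,-0.073],"spin":0,"grip":0},{"offset":[-0.001,0.06,-0.082],"spin":0,"grip":0},{"offset":[-0.001,0.07,-0.091],"spin":0,"grip":0}]'
python3 - <<'E'
from pose import *
st();theta(['s5.png','t5.png']);st()
E
```

```text
time_s: 7.42
eef_pos: [0.5178, -0.014, 0.4617]
eef_rot: [-0.007, 0.016, 1.0, 0.001]
wrist_force: [-15.8, 3.3, -4.3]
opening: 0.003
t 7.42 bed [-0.0499 -0.0042  0.4617] spin err(deg, world ccw of tool y vs bed y) -0.04 F [-15.9   2.8  -4.3] op 0.0 tilt [-0.0133  0.0025 -0.9999]
[('scene', [316.0, 167.0], 0.6, np.float64(0.92), 'res', np.float64(0.9)), ('top', [337.0, 182.0], 0.75, np.float64(0.89), 'res', np.float64(2.9))]
t 7.62 bed [-0.0499 -0.0041  0.4619] spin err(deg, world ccw of tool y vs bed y) 0.01 F [-17.    3.6  -3.3] op 0.0 tilt [-0.0127  0.0027 -0.9999]
```

View pics/s5.png

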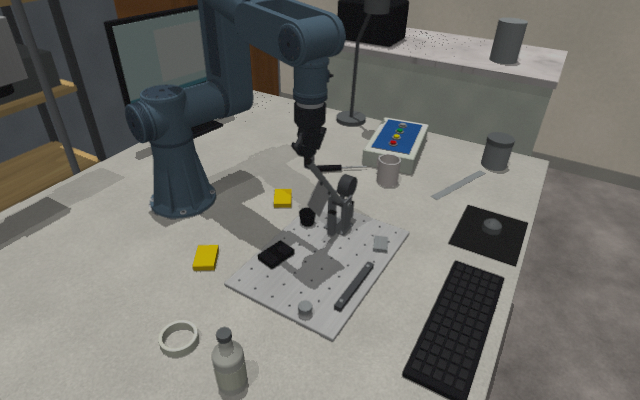

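```bash
python3 -m handwheel '[{"offset":[0,0.01,-0.009],"spin":0,"grip":0},{"offset":[0,0.021,-0.017],"spin":0,"grip":0},{"offset":[0,0.032,-0.024],"spin":0,"grip":0},{"offset":[0.06,0.034,-0.025],"spin":0,"grip":0},{"offset":[0.12,0.034,-0.025],"spin":0,"grip":0},{"offset":[0.12,-0.02,-0.025],"spin":0,"grip":0},{"offset":[0.12,-0.08,-0.025],"spin":0,"grip":0.45},{"offset":[0.12,-0.08,-0.025],"spin":0,"grip":0.45}]'
python3 - <<'E'
from pose import *
st();theta(['s6.png','t6.png'])
E
```

```text
time_s: 8.62
eef_pos: [0.398, -0.0946, 0.4901]
eef_rot: [0.001, 0.019, 1.0, -0.001]
wrist_force: [0.4, 0.7, 0.2]
opening: 0.419
t 8.62 bed [-0.1671 -0.0884  0.4901] spin err(deg, world ccw of tool y vs bed y) -0.43 F [0.3 0.7 0.2] op 0.42 tilt [ 0.0026 -0.0026 -1.    ]
[('scene', [346.0, 125.0], 0.96, np.float64(1.63), 'res', np.float64(1.3)), ('top', [286.0, 177.0], 0.59, np.float64(1.59), 'res', np.float64(0.8))]
```

View pics/s6.png

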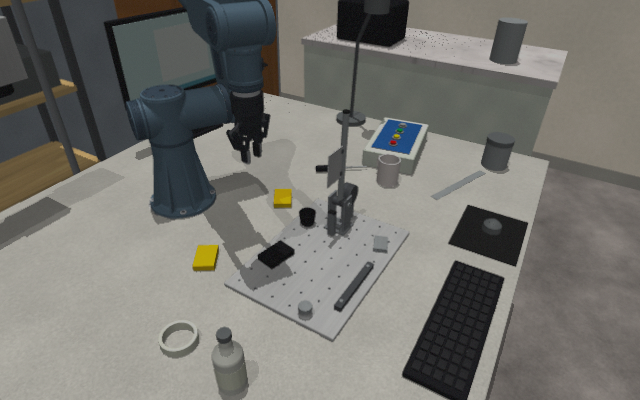

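View pics/t6.png

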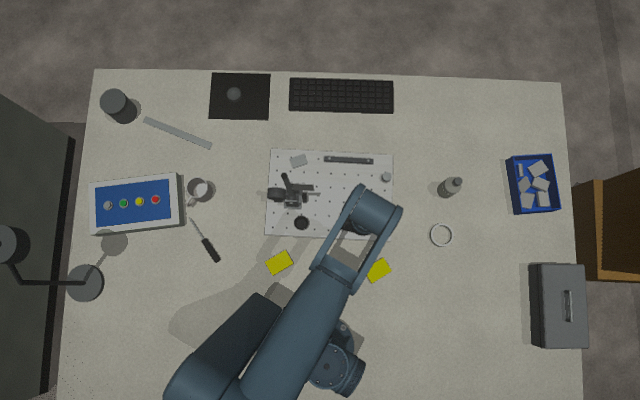

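Run:
```python
from pose import *
off([-.19,-.082,.21])
```

```text
t 8.82 bed [-0.1667 -0.0843  0.4892] spin err(deg, world ccw of tool y vs bed y) 0.02 F [ 1.   0.  -0.1] op 0.45 tilt [ 1.e-03 -1.e-04 -1.e+00]
tool offset [0.0236 0.0023 0.2792]
```

```bash
python3 -m handwheel '[{"offset":[0.023,0.002,0.06],"spin":0,"grip":0.6},{"offset":[0.023,0.002,0.12],"spin":0,"grip":0.6},{"offset":[0.023,0.002,0.18],"spin":0,"grip":0.6},{"offset":[0.023,0.002,0.24],"spin":0,"grip":0.6},{"offset":[0.023,0.002,0.279],"spin":0,"grip":0.6},{"offset":[0.023,0.002,0.279],"spin":0,"grip":0.6},{"offset":[0.023,0.002,0.29],"spin":0,"grip":0.6},{"offset":[0.023,0.002,0.302],"spin":0,"grip":0.6},{"offset":[0.023,0.002,0.302],"spin":0,"grip":0.6},{"offset":[0.023,0.002,0.302],"spin":0,"grip":0.6}]'
python3 - <<'E'
from pose import *
off([-.10,-.082,.186]);snap('scene','s7.png')
import cv2
t=cv2.imread('pics/s7.png')[130:340,160:440]; cv2.imwrite('pics/s7z.png',cv2.resize(t,None,fx=2.8,fy=2.8,interpolation=cv2.INTER_CUBIC))
E
```

```text
time_s: 10.07
eef_pos: [0.3758, -0.0888, 0.1872]
eef_rot: [0.0, 0.016, 1.0, -0.0]
wrist_force: [0.7, -0.1, 0.5]
opening: 0.603
t 10.07 bed [-0.1895 -0.0834  0.1872] spin err(deg, world ccw of tool y vs bed y) -0.04 F [ 0.7 -0.1  0.5] op 0.6 tilt [ 8.e-04 -5.e-04 -1.e+00]
tool offset [-0.0895  0.0014  0.0013]
```

View pics/s7z.png

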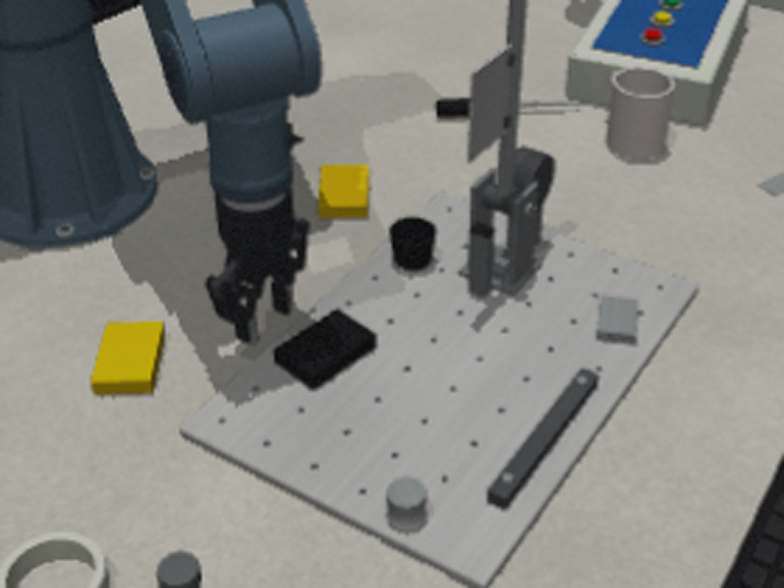

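Both fingertips (near 250,335 and 285,305) stand low behind the block's near side, and the gate is upright. I'm starting the push.

```bash
python3 -m handwheel '[{"offset":[-0.01,0.001,0],"spin":0,"grip":0.6},{"offset":[-0.02,0.001,0],"spin":0,"grip":0.6},{"offset":[-0.028,0.001,0],"spin":0,"grip":0.6},{"offset":[-0.036,0.001,0],"spin":0,"grip":0.6},{"offset":[-0.044,0.001,0],"spin":0,"grip":0.6},{"offset":[-0.052,0.001,0],"spin":0,"grip":0.6},{"offset":[-0.06,0.001,0],"spin":0,"grip":0.6},{"offset":[-0.068,0.001,0],"spin":0,"grip":0.6},{"offset":[-0.076,0.001,0],"spin":0,"grip":0.6},{"offset":[-0.084,0.001,0],"spin":0,"grip":0.6},{"offset":[-0.092,0.001,0],"spin":0,"grip":0.6}]'
python3 - <<'E'
from pose import *
st();snap('scene','s8.png')
import cv2
t=cv2.imread('pics/s8.png')[130:340,160:440]; cv2.imwrite('pics/s8z.png',cv2.resize(t,None,fx=2.8,fy=2.8,interpolation=cv2.INTER_CUBIC))
E
```

```text
time_s: 11.5
eef_pos: [0.468, -0.0906, 0.1866]
eef_rot: [-0.0, 0.016, 1.0, 0.0]
wrist_force: [-1.6, 1.3, -0.5]
opening: 0.597
t 11.5 bed [-0.0973 -0.0822  0.1866] spin err(deg, world ccw of tool y vs bed y) -0.04 F [-1.7  1.3 -0.5] op 0.6 tilt [-0.e+00  1.e-04 -1.e+00]
```

View pics/s8z.png

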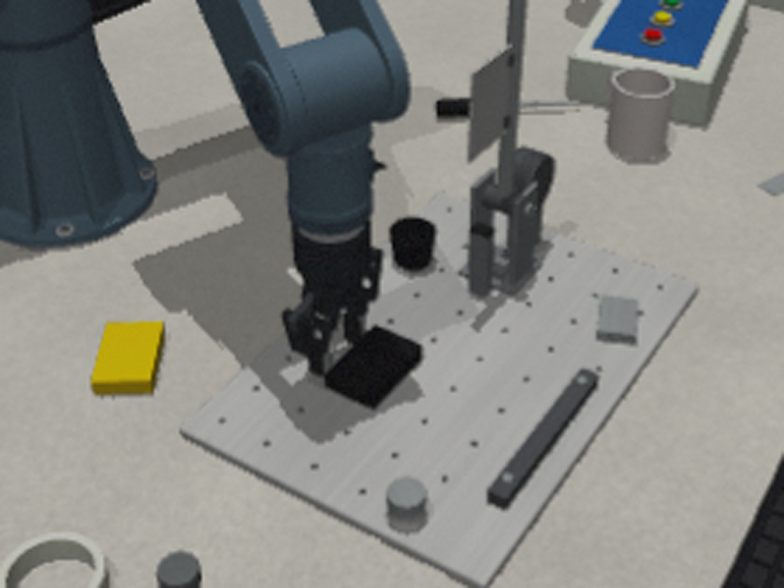

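```bash
python3 -m handwheel '[{"offset":[-0.01,0,0],"spin":0,"grip":0.6},{"offset":[-0.02,0,0],"spin":0,"grip":0.6},{"offset":[-0.03,0,0],"spin":0,"grip":0.6},{"offset":[-0.04,0,0],"spin":0,"grip":0.6},{"offset":[-0.05,0,0],"spin":0,"grip":0.6},{"offset":[-0.06,0,0],"spin":0,"grip":0.6},{"offset":[-0.07,0,0],"spin":0,"grip":0.6},{"offset":[-0.08,0,0],"spin":0,"grip":0.6},{"offset":[-0.09,0,0],"spin":0,"grip":0.6},{"offset":[-0.1,0,0],"spin":0,"grip":0.6},{"offset":[-0.11,0,0],"spin":0,"grip":0.6},{"offset":[-0.12,0,0],"spin":0,"grip":0.6},{"offset":[-0.13,0,0],"spin":0,"grip":0.6}]'
python3 - <<'E'
from pose import *
st();snap('scene','s9.png')
import cv2
t=cv2.imread('pics/s9.png')[130:340,160:440]; cv2.imwrite('pics/s9z.png',cv2.resize(t,None,fx=2.8,fy=2.8,interpolation=cv2.INTER_CUBIC))
E
```

```text
time_s: 13.18
eef_pos: [0.5981, -0.0947, 0.1867]
eef_rot: [-0.0, 0.016, 1.0, -0.0]
wrist_force: [-3.2, 0.3, 2.1]
opening: 0.599
t 13.18 bed [ 0.0329 -0.0823  0.1867] spin err(deg, world ccw of tool y vs bed y) -0.04 F [-3.2  0.2  2.1] op 0.6 tilt [-0. -0. -1.]
```

View pics/s9z.png

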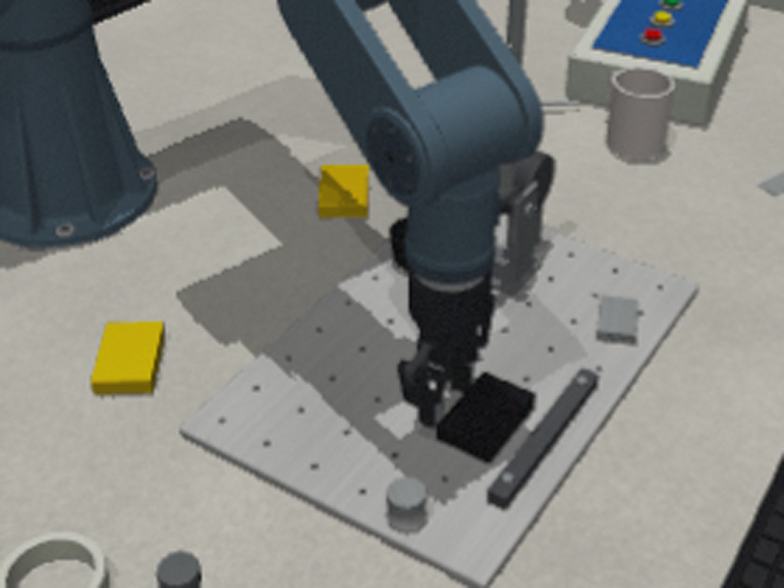

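```bash
python3 -m handwheel '[{"offset":[-0.004,0,0],"spin":0,"grip":0.6},{"offset":[-0.008,0,0],"spin":0,"grip":0.6},{"offset":[-0.012,0,0],"spin":0,"grip":0.6},{"offset":[-0.015,0,0],"spin":0,"grip":0.6},{"offset":[-0.018,0,0],"spin":0,"grip":0.6},{"offset":[-0.02,0,0],"spin":0,"grip":0.6},{"offset":[-0.022,0,0],"spin":0,"grip":0.6},{"offset":[-0.022,0,0],"spin":0,"grip":0.6}]'
python3 - <<'E'
from pose import *
st()
E
```

```text
time_s: 14.22
eef_pos: [0.6178, -0.0954, 0.1865]
eef_rot: [-0.003, 0.016, 1.0, 0.0]
wrist_force: [-13.9, -1.0, 9.9]
opening: 0.599
t 14.22 bed [ 0.0526 -0.0824  0.1865] spin err(deg, world ccw of tool y vs bed y) -0.01 F [-13.9  -1.5   9.9] op 0.6 tilt [-6.6e-03  6.0e-04 -1.0e+00]
```

The force rose to 14 N at x = 0.053, which is where the fence should stop the block. I'm backing off straight, going up, and checking.

```bash
python3 -m handwheel '[{"offset":[0.01,0,0],"spin":0,"grip":0.6},{"offset":[0.05,0,0],"spin":0,"grip":0.6},{"offset":[0.1,0,-0.03],"spin":0,"grip":0.6},{"offset":[0.16,0,-0.09],"spin":0,"grip":0.6},{"offset":[0.22,0,-0.15],"spin":0,"grip":0.6},{"offset":[0.26,0,-0.2],"spin":0,"grip":0.6},{"offset":[0.26,0,-0.2],"spin":0,"grip":0.6},{"offset":[0.26,0,-0.2],"spin":0,"grip":0.6}]'
python3 - <<'E'
from pose import *
st();theta(['s10.png','t10.png'])
import cv2
for n,sl in (('s10',np.s_[100:340,160:440]),('t10',np.s_[130:290,230:450])):
  t=cv2.imread(f'pics/{n}.png')[sl]; k=2.45 if n=='s10' else 3.6; cv2.imwrite(f'pics/{n}z.png',cv2.resize(t,None,fx=k,fy=k,interpolation=cv2.INTER_CUBIC))
E
```

```text
time_s: 15.22
eef_pos: [0.3592, -0.0874, 0.39]
eef_rot: [0.004, 0.016, 1.0, -0.002]
wrist_force: [-0.2, 0.2, 0.3]
opening: 0.602
t 15.22 bed [-0.2062 -0.0824  0.39  ] spin err(deg, world ccw of tool y vs bed y) -0.09 F [-0.2  0.2  0.3] op 0.6 tilt [ 0.0083 -0.0049 -1.    ]
[('scene', [345.0, 125.0], 0.73, np.float64(1.615), 'res', np.float64(1.7)), ('scene', [388.0, 184.0], 0.65, np.float64(1.65), 'res', np.float64(71.1)), ('top', [284.0, 178.0], 0.6, np.float64(1.605), 'res', np.float64(0.1))]
```

View pics/s10z.png

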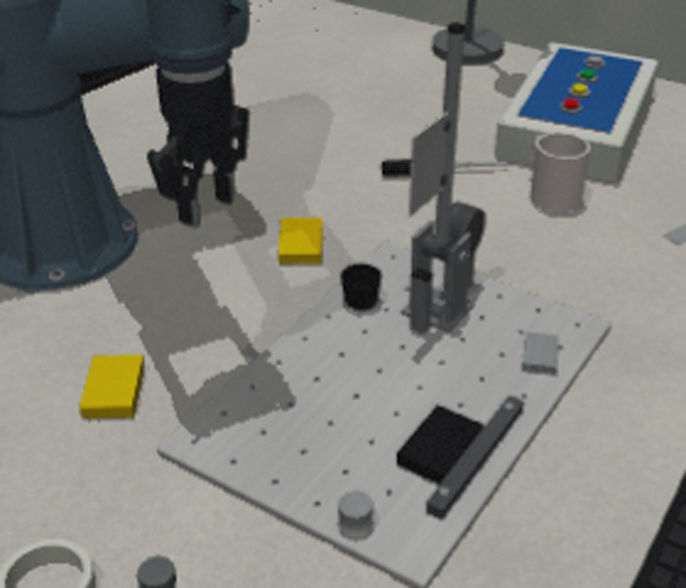

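View pics/t10z.png

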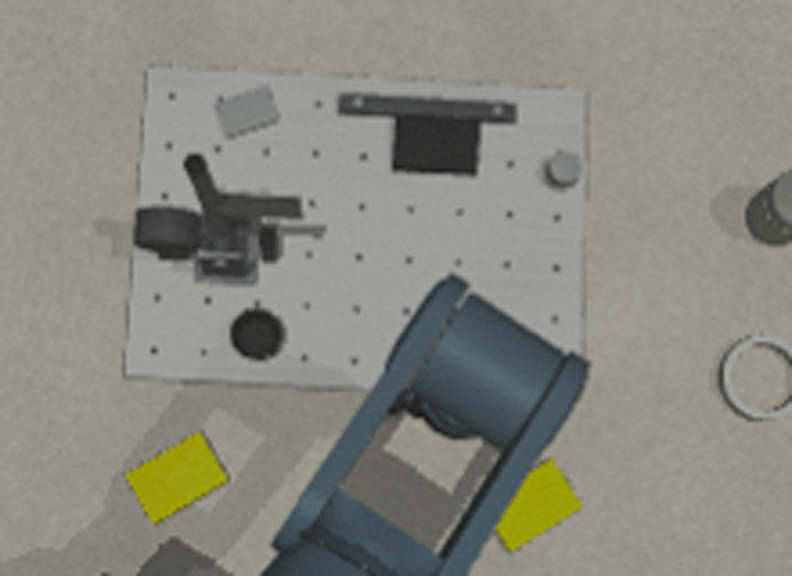

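The block (zoomed top view, about 437,143) lies flush and square against the fence with no visible gap. The gate is upright at about 1.6 rad, and the bystanders haven't moved. I'm handing it in.

Run:
```python
from pose import *
print(ctrl.hand_in())
```

```text
the job is handed in; nothing more can be done
None
```

The gate arm is up and holding by itself, the black block is flat against the fence, and the job is handed in after about 15 s of the 54 s allowed. The hand-in reports no verdict.

**Gate:** I did not push the arm from underneath. The moves keep the tool pointing straight down, so the fingers could not get under the tube. Instead I pressed the closed fingers against the near side of the tube, with at most about 17 N, and carried it up its arc by friction past the balance point. The grasp point stayed about 20 mm to the side of the tube, and the arm went on up to its stop once I let go.

**Block:** I pushed it along the plate from behind with both fingertips part-open. It squared up on the way and stopped against the fence with about 14 N of contact force. I then backed off.

**Last checks:**
- **Gate angle:** two camera views gave 1.605 and 1.615 rad. The scene view also gave a false second detection at the mug, which I ignored.
- **Block:** both pictures show it square against the fence with no visible gap. It is about 15 mm off the fence's middle, judging by a fence position I measured in the top picture. I did not measure the remaining gap or angle in numbers.
- **Bystanders:** everything in the close-up pictures looks where it started. I judged this by eye only, and the cleaner and screwdriver show only in part there.
- **Robot:** it stands clear of everything, with a wrist force of about 0.3 N.

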